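# Roll the steel arbor onto the tape line

### The arm

A 6-joint arm with a two-finger parallel gripper is mounted at the origin on the work surface. World frame = base frame: x ahead of the robot, y to its left, z up, the work surface at z = 0. Lengths are in m, angles in rad, forces in N, time in s.
With the tool pointing down it reaches from about 0.35 to 0.85 m from the base axis. Payload 8.1 kg.
Tool frame: the origin (TCP) lies at the very end of the fingers, on their centre line; the grasp point (between the pads) lies 19 mm behind it; z points along the fingers, x is the direction in which the jaws open and shut, and the axes are right-handed (so a half turn about z gives the same grasp; the last joint's range is limited). The gripper opens to 93 mm and grips with 3 to 60 N. Pads are 15 mm wide; open, the fingers measure 128 mm over their backs; the gripper's body (75 mm by 188 mm) begins 65 mm behind the grasp point.
Start: joints at [-1.224, 0.13, 1.488, -0, 1.523, -0.085], TCP at [0.251, -0.545, 0.219] pointing down, gripper open.
Joint ranges: [-2.96, 2.96], [-0.89, 2.26], [0.02, 2.5], [-1.34, 4.48], [0, 2.73], [-2.66, 2.66]. Speed limits (rad/s): [2.39, 2.39, 2.79, 3.14, 3.14, 3.14].

### API

Orientations are given as a rotation vector (axis times angle).
In Python, from plant import robot gives the robot as it stands. The module is installed in compiled form; this text tells all that it offers.
- The arm moves only by the tool jog_arm, never from a script. Its argument "commands" is one flat list of numbers, 5 for each row, row after row: the gripper's target within -1 to 1 (shut at 1, half-way at 0, fully open at -1), then the shift along the tool's x, y, z in m, then the turn about the tool's z in degrees. A call has 1 to 20 rows; each row shifts and turns the commanded pose from where the row before left it, along the tool's axes as they then stand; what a row does not reach is not made up. A row lasts 1/12 s, in which the tool goes at most 41.7 mm and 7.16 degrees, less where a joint would pass 70% of its speed; a pose out of reach is approached as far as the arm can. A call is refused whole if a number of a shift passes 0.0417 or a number of a turn 7.16, either way. A call with a gripper value outside its range is refused whole. The fingers move at their own pace and stop on an object; "grip_force" is the grip in N (left out, the last holds). Time passes only in rows, so rows that do not move let the fingers close. It gives the time, the measured TCP pose, the force and the opening at its end, in the units of the state.
- robot.read_state(): the state, without advancing time (a new reading comes with each control period).
- robot.read_camera(name): name is "scene" or "top"; returns a dict with "img" (384x512x3 uint8, blue, green, red), "vfov" (degrees; the focal length in pixels is half the picture's height over the tangent of half this angle, whatever the lens; pixels are square), "cx", "cy" (the principal point, pixels), "k1" (the pictures are not rectified: a ray, as slopes to the right and down, at radius r is drawn at 1 + k1 r^2 times it, then the intrinsics apply), "extrinsics" (4x4, takes a point from world to camera coordinates). Camera axes: x right, y down, z forward; pixel columns grow to the right and rows downward; lengths in m; the calibration is good to about 2 mm. A picture is of the moment at which its call begins. There is no depth.
- robot.close_job(): hands the job in, once; it reports no verdict.
Trained networks look in a picture, given as the dict that the camera call returned (one of the last four; its "shot" number tells which), for a name from the list of things; names that differ only in an ending like _2 or _b are one class to them, and where a whole thing is asked for, a point or a joint stands for the part that bears it (a point fixed in the world has none). Each returns a list of dicts, best first, with "score" (0 to 1); they miss things now and then, are a little off and sometimes report something else, mostly with a low value. They report only what shows in the picture. A call takes as long as a camera call. They do not tell look-alikes from the thing itself.
- robot.recognise(thing, picture): "box" ([centre column, centre row, width, height] as shares, 0 to 1, of the picture: columns of its width, rows of its height, round what is visible of it).
- robot.pinpoint(thing, picture): "position" ([row, column] as shares, 0 to 1, of the picture: columns of its width, rows of its height: a listed point, or the origin of a listed thing).
The state is a dict: "t": time; "q": joint angles; "dq": joint speeds; "joint_torque": joint torques, N m; "tool_pos": TCP position; "orientation": TCP orientation; "force": force on the tool from outside, world axes, zero at the start; "wrist_torque": the same for the moment, N m; "opening": finger opening in m.
Only numpy, scipy, OpenCV 4.12 (cv2) and the standard library are available. Lean on these libraries where they do the work, as an engineer would, in place of code of your own. Each camera call takes 0.05 s, during which the arm holds its last target.

### The job

With your fingertips, gently roll the steel arbor across the iron marking-out plate until it rests on the yellow tape line, lying along it, and leave it there, at rest, ready to be measured. It has to roll over and over on the plate: do not drag it, flick it or pick it up. Leave the brass arbor, the V-block and everything else on the bench where they are.

Things in the scene. Friction and masses are not known exactly. Their poses are not given: they have to be found in the camera images.
- plate: dark iron marking-out plate, fixed, 305 mm (its x) by 457 mm (y), level top 65 mm above its origin (centre of the underside, z up). A line of yellow tape 12 mm wide, 260 mm long, runs along its x axis across the middle of the top (y = 0). A height gauge, base 52 x 62 mm, rising 218 mm above the top, is fixed in the corner at x +118, y +192 mm, its scriber 55 mm long towards -x
- line_mid (a point): middle of the tape line, on the plate's top surface; x along the line, z up
- line_end (a point): end of the tape line at the plate's +x side, on the top surface
- steel_arbor: silvery arbor, 0.4 to 0.75 kg, lying beside the line, within 4 degrees of its direction: body 28 mm across, 110 mm long, a 12 mm journal 12 mm long at each end. Origin mid-axis, x the axis, z up at first (blue stripe on top) and turning as it rolls. A fingertip resting on its top, moved square to the axis, rolls it half as far as the tip goes; pushed at the side it may drag. Let go it stops
- brass_arbor: yellow brass arbor of the same shape and size, without a stripe, lying on the plate on the other side of the line; x is its axis, origin at its middle; not to be moved
- v_block: dark steel V-block, 50 mm (x) by 40 mm (y) by 38 mm high, standing loose in the plate's corner at +x, -y; origin at the centre of its underside; not to be moved
- loupe: black eye loupe with a white rim, 38 mm across, 34 mm high, standing on the bench; origin at the centre of its underside; not to be moved
- clock_wheel: brass toothed clock wheel, 60 mm across, lying flat on the bench with a steel pinion 10 mm thick standing up to 26 mm; origin at the centre of its underside; not to be moved
- pin_vise: pin vise, brown 12 mm thick knurled handle with a steel nose, 117 mm long, lying along its x on the bench; origin under its middle; not to be moved
- oil_jar: small amber jar with a red cap, 40 mm across, 50 mm high, standing on the bench; origin at the centre of its underside; not to be moved
Things that resemble listed ones, but are neither listed nor needed, are in the scene too. There is more than one size of the steel_arbor; the job needs the smaller.

How it is judged:
By the outcome, as a careful person would: the job done as asked, in the order asked, and still so for the second after the job is handed in, with the robot touching nothing.
It also fails if it takes over 64 s, if anything falls off the work surface, if the arm or the gripper's body presses on something with over 40 N, if the wrist force passes 120 N, or if a joint passes its speed limit or range.

## Working session

There is one attempt and no reset: what is moved stays moved. The work goes in short steps, Python scripts to look and compute and a tool call to move; the robot and the scene stay as the last step left them, time stands still between calls to the robot, and variables do not carry over. Pictures are saved under pics/ and viewed, and the job is handed in when it is done.

Besides the shell and the picture viewer there is one more tool, called after "Emit:" by a JSON object that holds its "name" and its "arguments". jog_arm: Moves the arm, as the interface text tells. Its arguments: {"type":"object","properties":{"commands":{"type":"array"},"grip_force":{"type":"number"}},"required":["commands"]}

```bash
mkdir -p pics; cat > h.py <<'E'
import numpy as np, cv2
from plant import robot
def f_of(p): return p["img"].shape[0]/2/np.tan(np.radians(p["vfov"])/2)
def ray(p,u,v):
    f=f_of(p); K=np.array([[f,0,p["cx"]],[0,f,p["cy"]],[0,0,1]])
    # invert distortion
    xd=np.array([(u-p["cx"])/f,(v-p["cy"])/f]); x=xd.copy()
    for _ in range(30): x=xd/(1+p["k1"]*(x@x))
    E=np.array(p["extrinsics"]);R=E[:3,:3];t=E[:3,3]
    return -R.T@t, R.T@np.array([x[0],x[1],1])
def atz(p,u,v,z):
    o,d=ray(p,u,v); return o+d*(z-o[2])/d[2]
def proj(p,X):
    E=np.array(p["extrinsics"]);c=E[:3,:3]@np.array(X)+E[:3,3]
    x=c[:2]/c[2]; x=x*(1+p["k1"]*(x@x)); f=f_of(p)
    return x*f+[p["cx"],p["cy"]]
E
python3 - <<'E'
from h import *
print(robot.read_state())
for n in("scene","top"):
    p=robot.read_camera(n); cv2.imwrite(f"pics/{n}0.png",p["img"])
    print(n,p["vfov"],p["cx"],p["cy"],p["k1"],np.round(p["extrinsics"],3).tolist())
    for th in("steel_arbor","brass_arbor","line_mid","line_end","v_block","plate"):
        for r in robot.pinpoint(th,p)[:4]:
            print(th,round(r["score"],2),np.round([r["position"][1]*512,r["position"][0]*384],1))
E
```

```text
{'t': 0.0, 'q': array([-1.22438988e+00,  1.31161029e-01,  1.48926111e+00, -2.06533471e-05,
        1.52296711e+00, -8.53601661e-02]), 'dq': array([-0.00046617,  0.000484  ,  0.00165239,  0.00165341,  0.0001663 ,
        0.00063407]), 'joint_torque': array([ 1.05697272e-03, -5.59848368e+01, -4.91760635e+01,  7.68473209e-02,
        3.51317727e-02, -1.49191656e-04]), 'tool_pos': array([ 0.25093223, -0.54439916,  0.21759749]), 'orientation': array([-2.64482450e+00,  1.69343774e+00,  2.25722371e-03]), 'force': array([1.00417785, 0.01853721, 0.46829062]), 'wrist_torque': array([ 0.00201854, -0.01179221,  0.03031605]), 'opening': 0.09311688994776494}
scene 55.3982448687802 252.99856977165382 183.4020290952828 -0.08221594901800897 [[-0.574, 0.819, 0.005, 0.302], [0.604, 0.427, -0.673, -0.243], [-0.554, -0.383, -0.739, 1.393], [0.0, 0.0, 0.0, 1.0]]
steel_arbor 0.93 [206.9 174. ]
steel_arbor 0.69 [208.9 115.4]
brass_arbor 0.62 [262.7 207.7]
brass_arbor 0.52 [165.3 174.5]
line_mid 0.79 [234.4 190.5]
line_end 0.78 [204.2 214.9]
line_end 0.23 [263.6 209.8]
v_block 0.9 [163.6 177.6]
plate 0.84 [235.4 203.6]
plate 0.2 [165.9 129.4]
top 45.79764109326923 258.5856486131046 194.0981331626619 -0.01733170856964795 [[0.006, -1.0, -0.018, 0.008], [-0.984, -0.002, -0.177, 0.527], [0.177, 0.019, -0.984, 1.234], [0.0, 0.0, 0.0, 1.0]]
steel_arbor 0.94 [394.2 284. ]
steel_arbor 0.92 [318.9 182.8]
brass_arbor 0.81 [243.1 175.2]
brass_arbor 0.48 [131.1 141.7]
line_mid 0.86 [280.8 183.3]
line_end 0.86 [285.7 140.7]
line_end 0.15 [114.5 252.3]
v_block 0.63 [353.6 158.2]
plate 0.96 [281.5 190.7]
```

```bash
python3 - <<'E'
import cv2
a=cv2.imread("pics/scene0.png");b=cv2.imread("pics/top0.png")
cv2.imwrite("pics/scene0b.png",cv2.resize(a,(768,576),interpolation=3))
cv2.imwrite("pics/top0b.png",cv2.resize(b,(768,576),interpolation=3))
cv2.imwrite("pics/top0c.png",cv2.resize(b[100:300,190:430],None,fx=3,fy=3,interpolation=3)[:600])
E
```

```text
(no output)
```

View pics/scene0b.png

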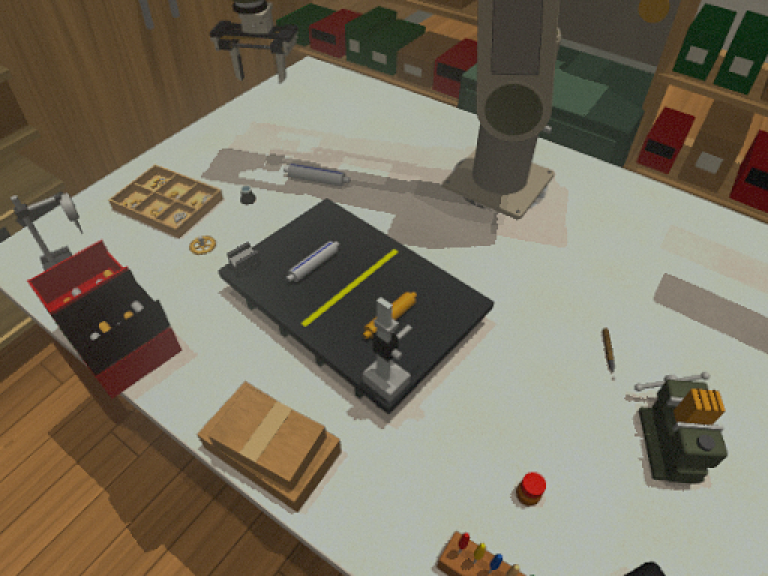

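View pics/top0b.png

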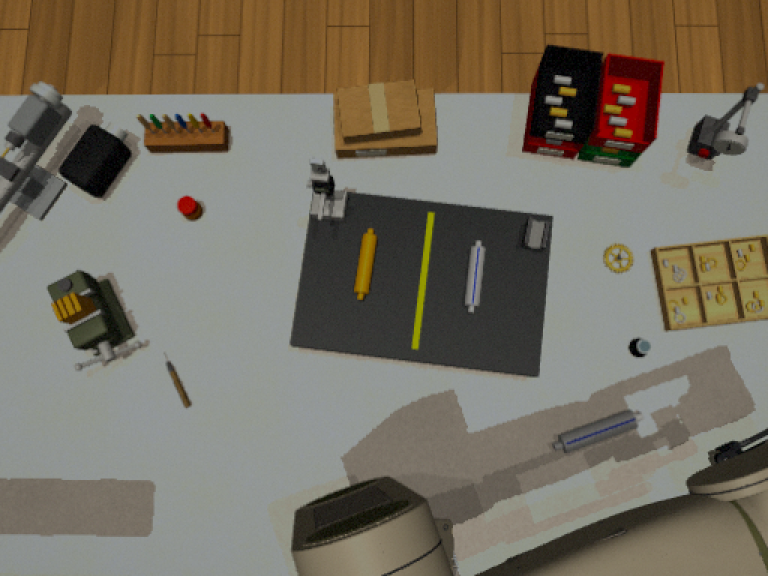

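View pics/top0c.png

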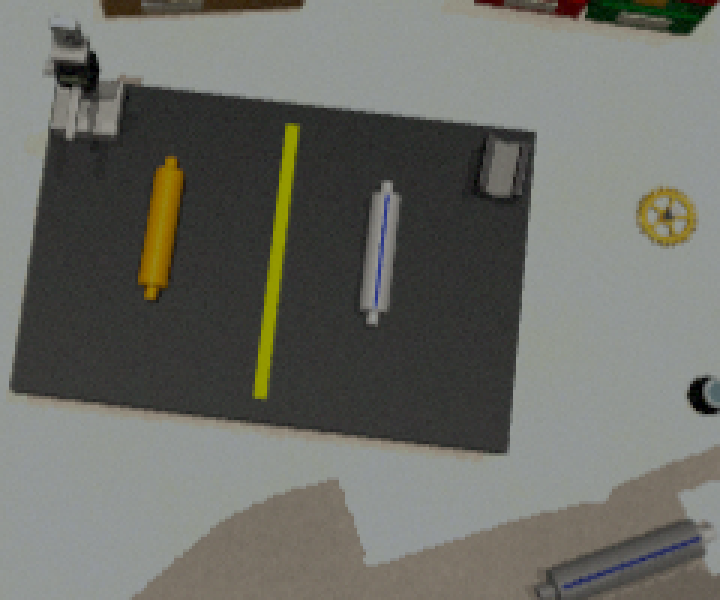

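Two candidates are steel: top (319,183) on the plate beside the tape, and top (394,284) lying on the bare bench, which is longer and thicker. The one on the plate fits: it is smaller, beside the line, and its blue stripe is on top. The enlarged crop confirms this. Next I'll measure it.

```bash
cat > meas.py <<'E'
from h import *
def comp(mask,near):
    n,l,s,c=cv2.connectedComponentsWithStats(mask.astype(np.uint8))
    i=[k for k in range(1,n) if s[k,4]>60]
    k=min(i,key=lambda k:np.hypot(*(c[k]-near))); v,u=np.nonzero(l==k); return u,v
def fit(p,u,v,z):
    P=np.array([atz(p,a,b,z)[:2] for a,b in zip(u,v)]); c=P.mean(0)
    w,V=np.linalg.eigh(np.cov((P-c).T)); d=V[:,1]; d=d*np.sign(d[0])
    t=(P-c)@d; s=(P-c)@V[:,0]
    mid=c+d*(t.max()+t.min())/2
    return mid,d,t.max()-t.min(),s.max()-s.min()
def measure(p,ns,nl,zt=0.065,zc=0.079,roi=None):
    img=p["img"]; hsv=cv2.cvtColor(img,cv2.COLOR_BGR2HSV)
    H,S,V=[hsv[...,i].astype(int) for i in range(3)]
    y=(H>24)&(H<36)&(S>150)&(V>70)
    out={}
    if nl is not None: out["line"]=fit(p,*comp(y,nl),zt)
    m=((V>85)&(S<90))|((H>105)&(H<130)&(S>80)&(V>70))
    r=np.zeros_like(m); x0,x1,y0,y1=roi; r[y0:y1,x0:x1]=1
    out["arb"]=fit(p,*comp(m&(r>0),ns),zc)
    return out
E
python3 - <<'E'
from meas import *
p=robot.read_camera("top")
o=measure(p,(318,183),(282,183),roi=(296,345,150,225))
q=robot.read_camera("scene")
o2=measure(q,(207,174),(234,190),roi=(185,230,155,190))
for n,oo in(("top",o),("scene",o2)):
  for k,(m,d,L,W) in oo.items(): print(n,k,np.round(m,4),"ang",np.degrees(np.arctan2(d[1],d[0])).round(2),"L,W",np.round([L,W],4))
m,d,_,_=o["line"];n=np.array([-d[1],d[0]]);a=o["arb"][0]
print("arb along",(a-m)@d,"perp",(a-m)@n)
# other things
for th,z in(("v_block",.065),("brass_arbor",.079)):
  for c in(p,q):
    r=robot.pinpoint(th,c)[0]["position"]; print(th,atz(c,r[1]*512,r[0]*384,z).round(3))
# triangulate line mid via rays
for th in("line_mid","line_end"):
    A=[];B=[]
    for c in(p,q):
        r=robot.pinpoint(th,c)[0]["position"];oo,dd=ray(c,r[1]*512,r[0]*384);dd/=np.linalg.norm(dd);M=np.eye(3)-np.outer(dd,dd);A.append(M);B.append(M@oo)
    print(th,np.linalg.solve(sum(A),sum(B)).round(4))
from scipy.spatial.transform import Rotation as R
s=robot.read_state();print(R.from_rotvec(s["orientation"]).as_matrix().round(3))
E
```

```text
top line [ 0.5473 -0.0548] ang -6.97 L,W [0.2609 0.0132]
top arb [ 0.5504 -0.1493] ang -7.26 L,W [0.1354 0.0259]
scene line [ 0.5446 -0.0541] ang -6.94 L,W [0.2604 0.0142]
scene arb [ 0.5441 -0.1501] ang -6.43 L,W [0.1368 0.0318]
arb along 0.014536486614075543 perp -0.09339971758596473
v_block [ 0.623 -0.263  0.065]
v_block [ 0.628 -0.252  0.065]
brass_arbor [0.576 0.058 0.079]
brass_arbor [0.571 0.055 0.079]
line_mid [ 0.5459 -0.0505  0.0715]
line_end [ 0.6739 -0.0657  0.0727]
[[ 0.418 -0.908 -0.   ]
 [-0.908 -0.418  0.   ]
 [-0.     0.    -1.   ]]
```

Emit:
{"name": "jog_arm", "arguments": {"commands": [1, 0, 0, 0, 6.34, 1, 0, 0, 0, 6.34, 1, 0, 0, 0, 6.34, 1, 0, 0, 0, 6.34, 1, 0, 0, 0, 6.34, 1, 0, 0, 0, 0], "grip_force": 20}}

```text
t: 1.7
tool_pos: [0.2511, -0.5449, 0.2187]
orientation: [2.076, -2.358, 0.0]
force: [-0.3, 0.5, 0.9]
opening: 0.0575
```

Emit:
{"name": "jog_arm", "arguments": {"commands": [1, -0.021, -0.0123, 0, 0, 1, -0.021, -0.0123, 0, 0, 1, -0.021, -0.0123, 0, 0, 1, -0.021, -0.0123, 0, 0, 1, -0.021, -0.0123, 0, 0, 1, -0.021, -0.0123, 0, 0, 1, -0.021, -0.0123, 0, 0, 1, -0.021, -0.0123, 0, 0, 1, -0.021, -0.0123, 0, 0, 1, -0.021, -0.0123, 0, 0, 1, -0.021, -0.0123, 0, 0, 1, -0.021, -0.0123, 0, 0, 1, -0.021, -0.0123, 0, 0, 1, -0.021, -0.0123, 0, 0, 1, -0.021, -0.0123, 0, 0, 1, -0.021, -0.0123, 0, 0, 1, -0.021, -0.0123, 0, 0, 1, -0.021, -0.0123, 0, 0, 1, -0.021, -0.0123, 0, 0, 1, -0.021, -0.0123, 0, 0]}}

```text
t: 3.37
tool_pos: [0.5468, -0.1568, 0.2188]
orientation: [-2.088, 2.348, -0.0]
force: [0.2, 0.1, -0.0]
opening: 0.0003
```

Emit:
{"name": "jog_arm", "arguments": {"commands": [1, 0, 0, 0.03, 0, 1, 0, 0, 0.03, 0, 1, 0, 0, 0.03, 0, 1, 0, 0, 0, 0, 1, 0, 0, 0, 0]}}

```text
t: 3.78
tool_pos: [0.5446, -0.1572, 0.1271]
orientation: [2.084, -2.348, -0.006]
force: [0.0, 0.8, -0.0]
opening: 0.0005
```

```bash
python3 - <<'E'
from h import *
s=robot.read_state();print(s)
for n in("scene","top"):
    p=robot.read_camera(n); u=proj(p,s["tool_pos"]);print(n,u)
    x,y=u.astype(int);c=p["img"][max(0,y-65):y+65,max(0,x-90):x+90]
    cv2.imwrite(f"pics/{n}1.png",cv2.resize(c,None,fx=4,fy=4,interpolation=3))
E
```

```text
{'t': 3.7833, 'q': array([-3.71431425e-01,  1.07252047e-01,  1.68290208e+00,  1.11290898e-05,
        1.35590595e+00,  1.31825050e+00]), 'dq': array([-0.00363987, -0.03911895, -0.06489672,  0.00071265,  0.01156795,
        0.01362575]), 'joint_torque': array([ 1.80066330e-01, -5.00663996e+01, -4.44138479e+01,  3.79879272e-02,
       -3.57187791e-01, -5.62567252e-02]), 'tool_pos': array([ 0.54464589, -0.15719418,  0.1270806 ]), 'orientation': array([ 2.08419435, -2.34797073, -0.00624937]), 'force': array([ 0.010082  ,  0.77573255, -0.01016216]), 'wrist_torque': array([0.05019978, 0.02322668, 0.01923745]), 'opening': 0.00046372241602665807}
scene [205.2722059  160.30350427]
top [321.21319725 182.17021129]
```

View pics/scene1.png

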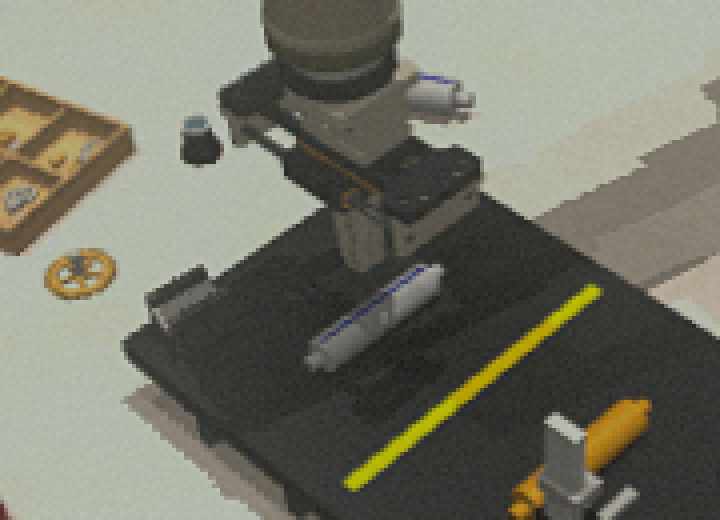

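View pics/top1.png

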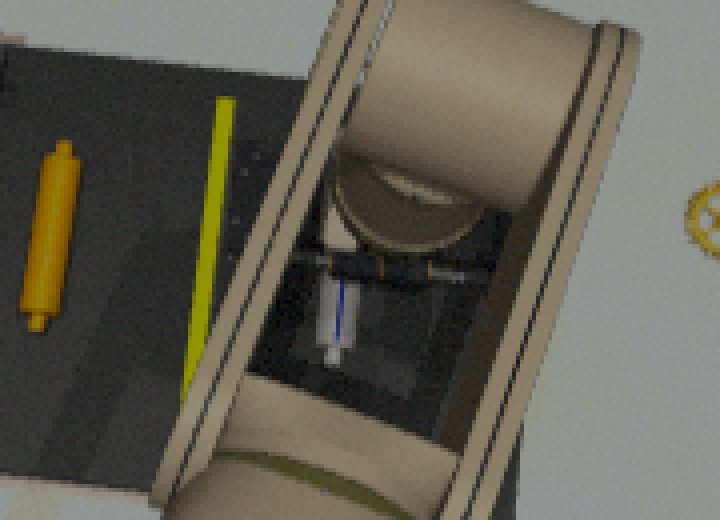

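Arbor lies under the closed fingertips (scene crop: tip (358,268), arbor from (315,360) to (440,275); the tape is clear of the hand). I'm lowering the tip gently now.

Emit:
{"name": "jog_arm", "arguments": {"commands": [1, 0, 0, 0.012, 0, 1, 0, 0, 0.012, 0, 1, 0, 0, 0.004, 0, 1, 0, 0, 0.002, 0, 1, 0, 0, 0, 0, 1, 0, 0, 0, 0]}}

```text
t: 4.38
tool_pos: [0.5462, -0.1578, 0.0986]
orientation: [2.082, -2.352, -0.0]
force: [-0.1, -0.0, 0.1]
opening: 0.0005
```

Emit:
{"name": "jog_arm", "arguments": {"commands": [1, 0, 0, 0.001, 0, 1, 0, 0, 0.001, 0, 1, 0, 0, 0.001, 0]}}

```text
t: 4.63
tool_pos: [0.5465, -0.1579, 0.0959]
orientation: [-2.082, 2.352, -0.001]
force: [-0.1, 0.6, -0.4]
opening: 0.0005
```

Emit:
{"name": "jog_arm", "arguments": {"commands": [1, 0, 0, 0.001, 0, 1, 0, 0, 0.001, 0, 1, 0, 0, 0, 0]}}

```text
t: 4.88
tool_pos: [0.5461, -0.1578, 0.0934]
orientation: [2.082, -2.352, -0.0]
force: [-0.1, 0.0, 0.3]
opening: 0.0003
```

Emit:
{"name": "jog_arm", "arguments": {"commands": [1, 0, 0, 0.0005, 0, 1, 0, 0, 0, 0]}}

```text
t: 5.05
tool_pos: [0.5462, -0.1578, 0.0931]
orientation: [2.082, -2.352, -0.0]
force: [0.3, -0.0, 1.0]
opening: 0.0005
```

Emit:
{"name": "jog_arm", "arguments": {"commands": [1, 0, 0, 0.0005, 0, 1, 0, 0, 0, 0]}}

```text
t: 5.22
tool_pos: [0.5462, -0.1578, 0.0926]
orientation: [-2.082, 2.352, -0.0]
force: [1.2, 0.1, 0.9]
opening: 0.0005
```

Emit:
{"name": "jog_arm", "arguments": {"commands": [1, 0, 0, 0.0005, 0, 1, 0, 0, 0, 0]}}

```text
t: 5.38
tool_pos: [0.5463, -0.158, 0.0924]
orientation: [-2.082, 2.352, -0.001]
force: [-1.1, -0.1, 3.0]
opening: 0.0008
```

Emit:
{"name": "jog_arm", "arguments": {"commands": [1, 0, 0, 0.0005, 0, 1, 0, 0, 0, 0]}}

```text
t: 5.55
tool_pos: [0.5464, -0.1581, 0.0923]
orientation: [2.082, -2.352, 0.001]
force: [-2.1, 0.7, 4.8]
opening: 0.0008
```

Emit:
{"name": "jog_arm", "arguments": {"commands": [1, -0.0005, 0, 0, 0, 1, -0.001, 0, 0, 0, 1, -0.0015, 0, 0, 0, 1, -0.002, 0, 0, 0, 1, -0.002, 0, 0, 0, 1, -0.002, 0, 0, 0, 1, -0.001, 0, 0, 0, 1, 0, 0, 0, 0]}}

```text
t: 6.22
tool_pos: [0.5476, -0.148, 0.093]
orientation: [-2.083, 2.352, -0.001]
force: [-4.9, 1.4, 11.3]
opening: 0.0005
```

```bash
python3 - <<'E'
from h import *
s=robot.read_state();print(s["tool_pos"],s["force"])
p=robot.read_camera("scene"); u=proj(p,s["tool_pos"])
x,y=u.astype(int);c=p["img"][max(0,y-45):y+55,max(0,x-70):x+70]
cv2.imwrite(f"pics/scene2.png",cv2.resize(c,None,fx=5,fy=5,interpolation=3))
E
```

```text
[ 0.54762013 -0.14799841  0.09303417] [-4.8586147   1.43540883 11.30085741]
```

View pics/scene2.png

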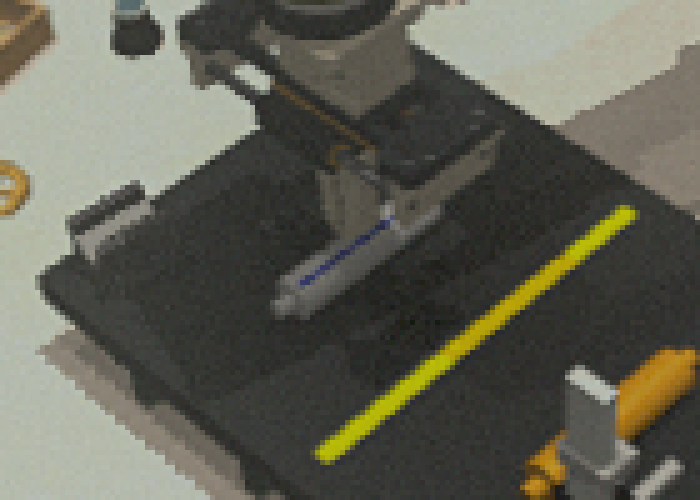

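Emit:
{"name": "jog_arm", "arguments": {"commands": [1, 0, 0, -0.0006, 0, 1, -0.001, 0, 0, 0, 1, -0.002, 0, 0, 0, 1, -0.002, 0, 0, 0, 1, -0.002, 0, 0, 0, 1, -0.002, 0, 0, 0, 1, -0.001, 0, 0, 0, 1, 0, 0, 0, 0]}}

```text
t: 6.93
tool_pos: [0.5489, -0.1379, 0.0931]
orientation: [-2.083, 2.352, -0.001]
force: [-3.5, -0.4, 6.2]
opening: 0.0004
```

```bash
cat > look.py <<'E'
from h import *
import sys
s=robot.read_state();print(s["tool_pos"],s["force"])
p=robot.read_camera("scene"); u=proj(p,s["tool_pos"])
x,y=u.astype(int);c=p["img"][max(0,y-45):y+55,max(0,x-70):x+70]
cv2.imwrite(sys.argv[1],cv2.resize(c,None,fx=5,fy=5,interpolation=3))
E
python3 look.py pics/s3.png
```

```text
[ 0.54891212 -0.13792529  0.09312677] [-3.46301169 -0.35562345  6.23437345]
```

View pics/s3.png

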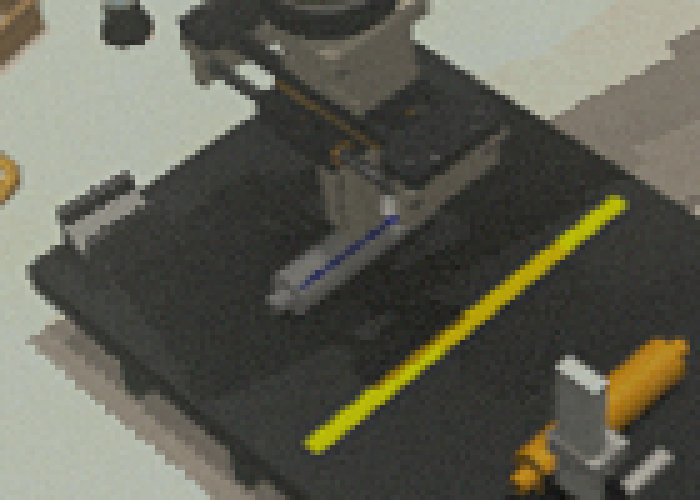

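It is rolling: the stripe has moved down the face and the arbor is closer to the tape. I'll continue.

Emit:
{"name": "jog_arm", "arguments": {"commands": [1, -0.001, 0, 0, 0, 1, -0.002, 0, 0, 0, 1, -0.002, 0, 0, 0, 1, -0.002, 0, 0, 0, 1, -0.002, 0, 0, 0, 1, -0.002, 0, 0, 0, 1, -0.001, 0, 0, 0, 1, 0, 0, 0, 0]}}

```text
t: 7.65
tool_pos: [0.5504, -0.1259, 0.0929]
orientation: [-2.082, 2.352, -0.001]
force: [-0.9, 0.7, 5.2]
opening: -0.0002
```

```bash
python3 look.py pics/s4.png
```

```text
[ 0.55041467 -0.1258739   0.09293739] [-0.92052521  0.73212813  5.20844333]
```

View pics/s4.png

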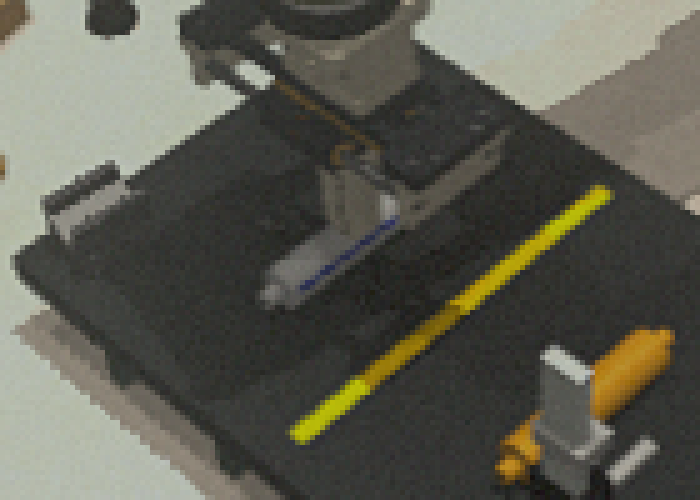

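Emit:
{"name": "jog_arm", "arguments": {"commands": [1, 0, 0, -0.002, 0, 1, 0, 0, -0.006, 0, 1, 0.008, 0, 0, 0, 1, 0.009, 0, 0, 0, 1, 0, 0, 0.003, 0, 1, 0, 0, 0.002, 0, 1, 0, 0, 0.001, 0, 1, 0, 0, 0.001, 0, 1, 0, 0, 0.0005, 0, 1, 0, 0, 0.0005, 0, 1, 0, 0, 0, 0]}}

```text
t: 8.62
tool_pos: [0.5479, -0.1428, 0.0922]
orientation: [2.083, -2.352, -0.0]
force: [-0.7, -0.6, 0.9]
opening: 0.0004
```

```bash
python3 look.py pics/s5.png
```

```text
[ 0.54788446 -0.14277673  0.09217252] [-0.72656481 -0.63429577  0.92921005]
```

View pics/s5.png

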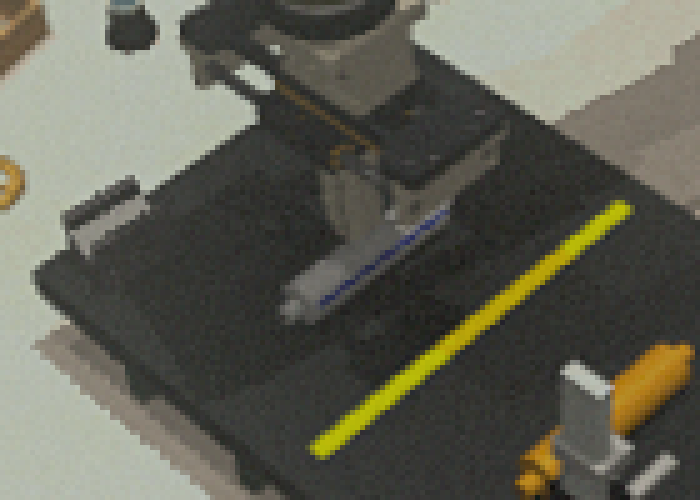

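Emit:
{"name": "jog_arm", "arguments": {"commands": [1, 0, 0, -0.003, 0, 1, -0.005, 0, 0, 0, 1, 0, 0, 0, 0, 1, 0, 0, 0.001, 0, 1, 0, 0, 0.001, 0, 1, 0, 0, 0.0005, 0, 1, 0, 0, 0.0005, 0, 1, 0, 0, 0, 0]}}

```text
t: 9.33
tool_pos: [0.5488, -0.1382, 0.0931]
orientation: [-2.083, 2.352, -0.001]
force: [-2.9, -0.5, 8.0]
opening: 0.0003
```

Emit:
{"name": "jog_arm", "arguments": {"commands": [1, -0.001, 0, -0.0002, 0, 1, -0.002, 0, 0, 0, 1, -0.0025, 0, 0, 0, 1, -0.003, 0, 0, 0, 1, -0.003, 0, 0, 0, 1, -0.003, 0, 0, 0, 1, -0.003, 0, 0, 0, 1, -0.003, 0, 0, 0, 1, -0.0025, 0, 0, 0, 1, -0.002, 0, 0, 0, 1, -0.001, 0, 0, 0, 1, 0, 0, 0, 0]}}

```text
t: 10.33
tool_pos: [0.5521, -0.112, 0.0927]
orientation: [-2.082, 2.352, -0.001]
force: [-0.5, 1.4, 5.5]
opening: -0.0
```

```bash
python3 look.py pics/s6.png
```

```text
[ 0.55205174 -0.11198581  0.09273966] [-0.54101337  1.37309902  5.52439918]
```

View pics/s6.png

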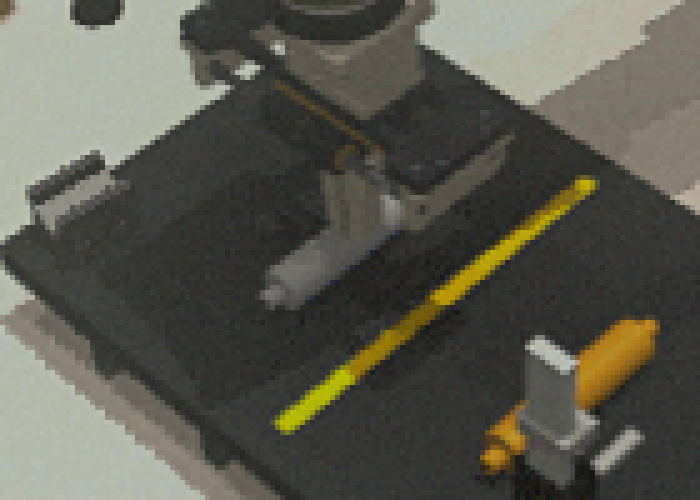

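Emit:
{"name": "jog_arm", "arguments": {"commands": [1, 0, 0, -0.004, 0, 1, 0.006, 0, 0, 0, 1, 0.006, 0, 0, 0, 1, 0, 0, 0, 0, 1, 0, 0, 0.0025, 0, 1, 0, 0, 0.001, 0, 1, 0, 0, 0.0005, 0, 1, 0, 0, 0, 0, 1, -0.001, 0, 0, 0, 1, -0.002, 0, 0, 0, 1, -0.003, 0, 0, 0, 1, -0.003, 0, 0, 0, 1, -0.003, 0, 0, 0, 1, -0.003, 0, 0, 0, 1, -0.003, 0, 0, 0, 1, -0.003, 0, 0, 0, 1, -0.002, 0, 0, 0, 1, -0.001, 0, 0, 0, 1, 0, 0, 0, 0]}}

```text
t: 11.97
tool_pos: [0.5535, -0.1, 0.0928]
orientation: [-2.083, 2.352, -0.0]
force: [-1.3, 1.1, 6.2]
opening: 0.0004
```

```bash
cat > look2.py <<'E'
from h import *
import sys
s=robot.read_state();print(s["tool_pos"],s["force"])
m=np.array([.546,-.0545]);n=np.array([.121,.9926]);d=np.array([.9926,-.121])
print("tip perp",(s["tool_pos"][:2]-m)@n,"along",(s["tool_pos"][:2]-m)@d)
p=robot.read_camera("scene")
# predicted axle
for r in robot.pinpoint("steel_arbor",p)[:2]:
    P=atz(p,r["position"][1]*512,r["position"][0]*384,.079)[:2]; print(round(r["score"],2),P,"perp",(P-m)@n,"along",(P-m)@d)
c=p["img"][120:240,140:300]
cv2.imwrite(sys.argv[1],cv2.resize(c,None,fx=5,fy=5,interpolation=3))
E
python3 look2.py pics/s7.png
```

```text
[ 0.55347253 -0.0999697   0.09280398] [-1.32996451  1.08038624  6.20353892]
tip perp -0.04422904915413639 along 0.012919066324153482
0.52 [ 0.56553297 -0.11135581] perp -0.0540715911303671 along 0.026267974669269903
```

View pics/s7.png

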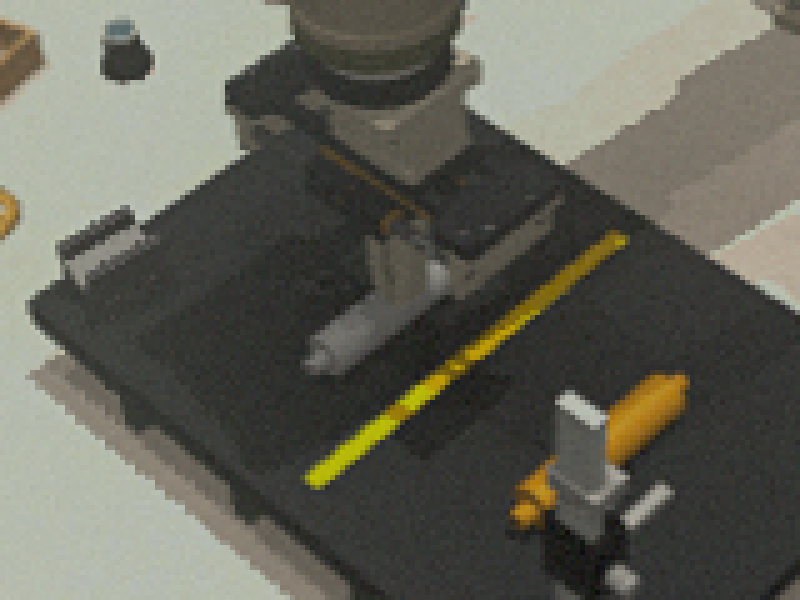

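Rolling as predicted: axle about 53 mm from the line, and parallel. I'll repeat the stroke.

Emit:
{"name": "jog_arm", "arguments": {"commands": [1, 0, 0, -0.004, 0, 1, 0.0065, 0, 0, 0, 1, 0.006, 0, 0, 0, 1, 0, 0, 0, 0, 1, 0, 0, 0.0025, 0, 1, 0, 0, 0.001, 0, 1, 0, 0, 0.0005, 0, 1, 0, 0, 0, 0, 1, -0.001, 0, 0, 0, 1, -0.002, 0, 0, 0, 1, -0.003, 0, 0, 0, 1, -0.003, 0, 0, 0, 1, -0.003, 0, 0, 0, 1, -0.003, 0, 0, 0, 1, -0.003, 0, 0, 0, 1, -0.003, 0, 0, 0, 1, -0.002, 0, 0, 0, 1, -0.001, 0, 0, 0, 1, 0, 0, 0, 0]}}

```text
t: 13.65
tool_pos: [0.5549, -0.0885, 0.0929]
orientation: [-2.083, 2.352, -0.0]
force: [-1.6, 0.3, 6.1]
opening: 0.0005
```

Emit:
{"name": "jog_arm", "arguments": {"commands": [1, 0, 0, -0.004, 0, 1, 0.006, 0, 0, 0, 1, 0.006, 0, 0, 0, 1, 0, 0, 0, 0, 1, 0, 0, 0.0025, 0, 1, 0, 0, 0.001, 0, 1, 0, 0, 0.0005, 0, 1, 0, 0, 0, 0, 1, -0.001, 0, 0, 0, 1, -0.002, 0, 0, 0, 1, -0.003, 0, 0, 0, 1, -0.003, 0, 0, 0, 1, -0.003, 0, 0, 0, 1, -0.003, 0, 0, 0, 1, -0.003, 0, 0, 0, 1, -0.003, 0, 0, 0, 1, -0.002, 0, 0, 0, 1, -0.001, 0, 0, 0, 1, 0, 0, 0, 0]}}

```text
t: 15.23
tool_pos: [0.5564, -0.0766, 0.093]
orientation: [-2.082, 2.352, -0.001]
force: [-1.6, 1.2, 7.0]
opening: 0.0005
```

```bash
python3 look2.py pics/s8.png
```

```text
[ 0.55637284 -0.0765973   0.0930445 ] [-1.61016058  1.15720468  7.01368777]
tip perp -0.020678665031768344 along 0.01296985069861267
0.5 [ 0.32285563 -0.3189352 ] perp -0.2894788457905416 along -0.18949644191262352
0.48 [ 0.56274606 -0.08038838] perp -0.02367052893889122 along 0.01975463604387264
```

View pics/s8.png

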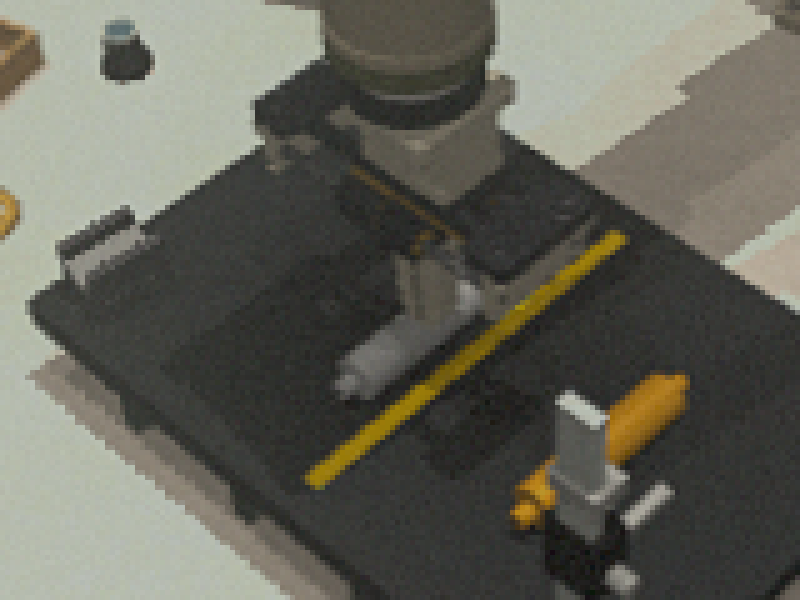

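Emit:
{"name": "jog_arm", "arguments": {"commands": [1, 0, 0, -0.004, 0, 1, 0.006, 0, 0, 0, 1, 0.006, 0, 0, 0, 1, 0, 0, 0, 0, 1, 0, 0, 0.0025, 0, 1, 0, 0, 0.001, 0, 1, 0, 0, 0.0005, 0, 1, 0, 0, 0, 0, 1, -0.001, 0, 0, 0, 1, -0.002, 0, 0, 0, 1, -0.003, 0, 0, 0, 1, -0.003, 0, 0, 0, 1, -0.003, 0, 0, 0, 1, -0.003, 0, 0, 0, 1, -0.003, 0, 0, 0, 1, -0.002, 0, 0, 0, 1, -0.002, 0, 0, 0, 1, -0.001, 0, 0, 0, 1, 0, 0, 0, 0]}}

```text
t: 16.92
tool_pos: [0.5577, -0.0657, 0.0931]
orientation: [-2.083, 2.352, -0.0]
force: [-2.9, -0.4, 6.6]
opening: 0.0006
```

Emit:
{"name": "jog_arm", "arguments": {"commands": [1, 0, 0, -0.004, 0, 1, 0, 0, -0.03, 0, 1, 0.04, 0, -0.01, 0, 1, 0.04, 0, 0, 0, 1, 0.04, 0, 0, 0, 1, 0.04, 0, 0, 0, 1, 0.04, 0, 0, 0, 1, 0, 0, 0, 0, 1, 0, 0, 0, 0]}}

```text
t: 17.67
tool_pos: [0.5324, -0.2666, 0.1361]
orientation: [2.078, -2.356, -0.001]
force: [-0.3, 1.6, -0.6]
opening: 0.0003
```

```bash
cat > m2.py <<'E'
from meas import *
import sys
print(robot.read_state()["tool_pos"])
for n in("top","scene"):
    p=robot.read_camera(n)
    c=(p["img"][110:260,190:350] if n=="top" else p["img"][120:240,140:300])
    cv2.imwrite(f"pics/{sys.argv[1]}_{n}.png",cv2.resize(c,None,fx=4,fy=4,interpolation=3))
    for r in robot.pinpoint("steel_arbor",p)[:3]:
        u,v=r["position"][1]*512,r["position"][0]*384
        P=atz(p,u,v,.079)[:2];m=np.array([.5473,-.0548] if n=="top" else [.5446,-.0541]);N=np.array([.121,.9926]);d=np.array([.9926,-.121])
        print(n,round(r["score"],2),round(u),round(v),"perp",((P-m)@N).round(4),"along",((P-m)@d).round(4))
E
python3 m2.py a
```

```text
[ 0.53235312 -0.26656931  0.1360597 ]
top 0.58 289 180 perp -0.0171 along 0.016
top 0.55 395 288 perp -0.33 along -0.2392
scene 0.67 226 188 perp -0.0136 along 0.0209
```

View pics/a_top.png

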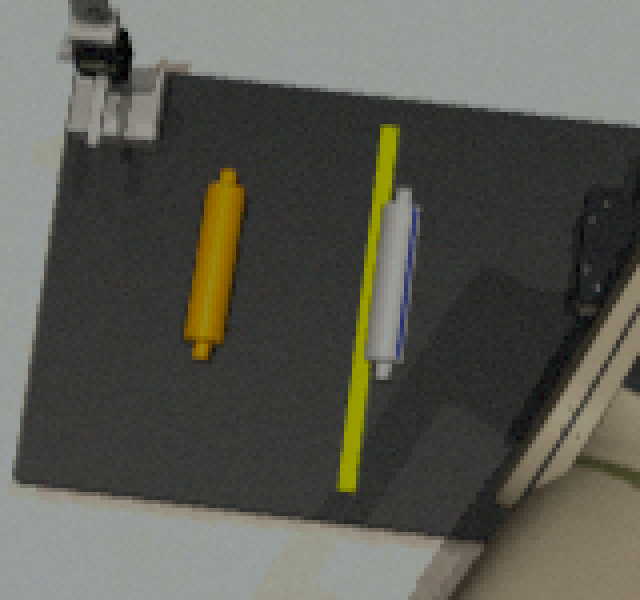

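View pics/a_scene.png

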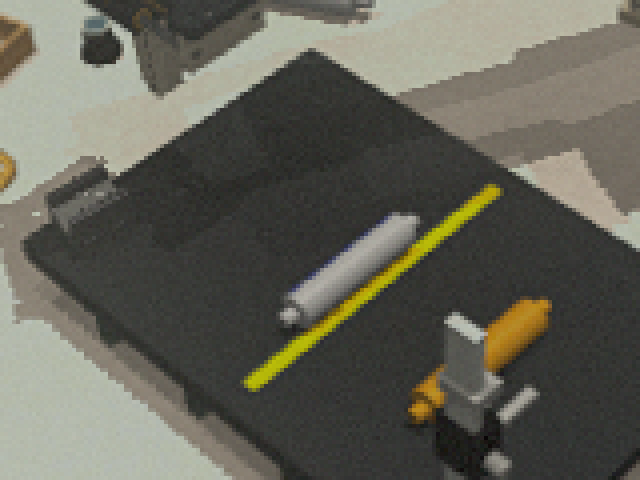

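```bash
cat > m3.py <<'E'
from meas import *
import sys
N=None
for n,roi,ns,L0 in(("top",tuple(map(int,sys.argv[1].split(","))),None,([.5473,-.0548],-6.97)),("scene",tuple(map(int,sys.argv[2].split(","))),None,([.5446,-.0541],-6.94))):
    p=robot.read_camera(n); img=p["img"]; x0,x1,y0,y1=roi
    hsv=cv2.cvtColor(img,cv2.COLOR_BGR2HSV);H,S,V=[hsv[...,i].astype(int) for i in range(3)]
    m=((V>85)&(S<90))|((H>105)&(H<130)&(S>60)&(V>70)); r=np.zeros_like(m); r[y0:y1,x0:x1]=1
    mid,d,L,W=fit(p,*comp(m&r,((x0+x1)/2,(y0+y1)/2)),.079)
    a=np.radians(L0[1]);D=np.array([np.cos(a),np.sin(a)]);N=np.array([-D[1],D[0]])
    print(n,"perp",((mid-L0[0])@N).round(4),"along",((mid-L0[0])@D).round(4),"rel ang",(np.degrees(np.arctan2(d[1],d[0]))-L0[1]).round(2),"LW",L.round(4),W.round(4))
E
python3 m3.py 280,300,155,208 208,246,170,205
```

```text
top perp -0.0147 along 0.0144 rel ang -0.11 LW 0.1343 0.026
scene perp -0.0167 along 0.0118 rel ang 0.42 LW 0.1355 0.0349
```

Emit:
{"name": "jog_arm", "arguments": {"commands": [1, -0.0385, 0, 0, 0, 1, -0.0385, 0, 0, 0, 1, -0.0385, 0, 0, 0, 1, -0.0385, 0, 0, 0, 1, -0.0385, 0, 0, 0, 1, 0, 0, 0.02, 0, 1, 0, 0, 0.01, 0, 1, 0, 0, 0.008, 0, 1, 0, 0, 0, 0, 1, 0, 0, 0, 0, 1, 0, 0, 0.003, 0, 1, 0, 0, 0.0015, 0, 1, 0, 0, 0.001, 0, 1, 0, 0, 0, 0]}}

```text
t: 19.13
tool_pos: [0.5568, -0.074, 0.0933]
orientation: [-2.081, 2.353, -0.001]
force: [0.6, 0.2, -0.6]
opening: 0.0007
```

Emit:
{"name": "jog_arm", "arguments": {"commands": [1, 0, 0, 0.0005, 0, 1, 0, 0, 0.0003, 0, 1, 0, 0, 0, 0]}}

```text
t: 19.38
tool_pos: [0.5569, -0.0737, 0.0932]
orientation: [-2.082, 2.352, -0.001]
force: [-2.0, 0.1, 6.7]
opening: 0.0005
```

Emit:
{"name": "jog_arm", "arguments": {"commands": [1, -0.001, 0, 0, 0, 1, -0.002, 0, 0, 0, 1, -0.003, 0, 0, 0, 1, -0.003, 0, 0, 0, 1, -0.003, 0, 0, 0, 1, -0.003, 0, 0, 0, 1, -0.002, 0, 0, 0, 1, -0.002, 0, 0, 0, 1, -0.001, 0, 0, 0, 1, 0, 0, 0, 0, 1, 0, 0, -0.004, 0, 1, 0.006, 0, 0, 0, 1, 0.006, 0, 0, 0, 1, 0, 0, 0, 0, 1, 0, 0, 0.0025, 0, 1, 0, 0, 0.001, 0, 1, 0, 0, 0.0005, 0, 1, 0, 0, 0, 0]}}

```text
t: 20.88
tool_pos: [0.5577, -0.0658, 0.093]
orientation: [-2.082, 2.352, -0.001]
force: [-3.2, -0.3, 8.4]
opening: 0.0004
```

```bash
python3 look2.py pics/s9.png
```

```text
[ 0.55768389 -0.06576949  0.09302508] [-3.23977151 -0.34006747  8.35092413]
tip perp -0.009772343680181879 along 0.012961035207579213
0.85 [ 0.56925112 -0.06284271] perp -0.005467591377679637 along 0.024088532382619467
0.44 [ 0.33374785 -0.32642587] perp -0.29559612927162787 along -0.17777845077048784
```

View pics/s9.png

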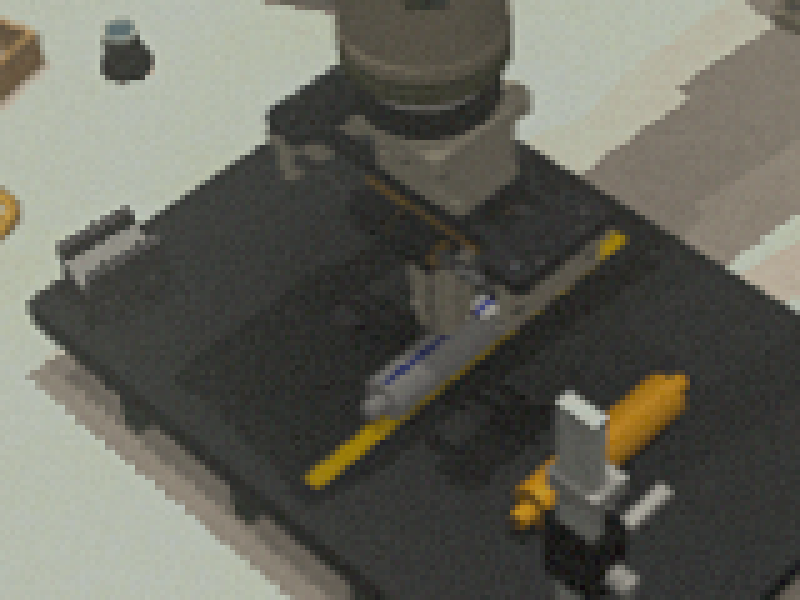

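Emit:
{"name": "jog_arm", "arguments": {"commands": [1, -0.001, 0, 0, 0, 1, -0.002, 0, 0, 0, 1, -0.002, 0, 0, 0, 1, -0.002, 0, 0, 0, 1, -0.002, 0, 0, 0, 1, -0.0015, 0, 0, 0, 1, -0.001, 0, 0, 0, 1, 0, 0, 0, 0, 1, 0, 0, 0, 0, 1, 0, 0, -0.004, 0, 1, 0, 0, -0.03, 0, 1, 0.04, 0, -0.01, 0, 1, 0.04, 0, 0, 0, 1, 0.04, 0, 0, 0, 1, 0.04, 0, 0, 0, 1, 0.04, 0, 0, 0, 1, 0, 0, 0, 0, 1, 0, 0, 0, 0]}}

```text
t: 22.48
tool_pos: [0.5338, -0.2547, 0.1357]
orientation: [2.078, -2.356, -0.001]
force: [0.3, 0.2, -1.5]
opening: 0.0003
```

```bash
python3 m2.py b; python3 m3.py 270,295,155,208 212,252,170,208
```

```text
[ 0.53383415 -0.25467614  0.13570838]
top 0.83 397 287 perp -0.3336 along -0.2354
top 0.75 285 177 perp -0.0055 along 0.0237
scene 0.74 210 119 perp -0.2793 along -0.1698
scene 0.56 233 190 perp 0.0064 along 0.013
top perp 0.0017 along 0.015 rel ang -0.02 LW 0.134 0.0259
scene perp 0.0004 along 0.014 rel ang 0.37 LW 0.1399 0.0308
```

View pics/b_top.png

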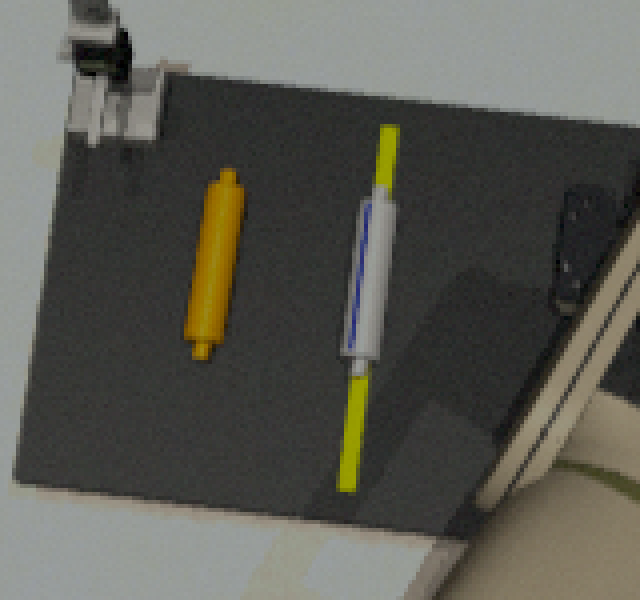

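View pics/b_scene.png

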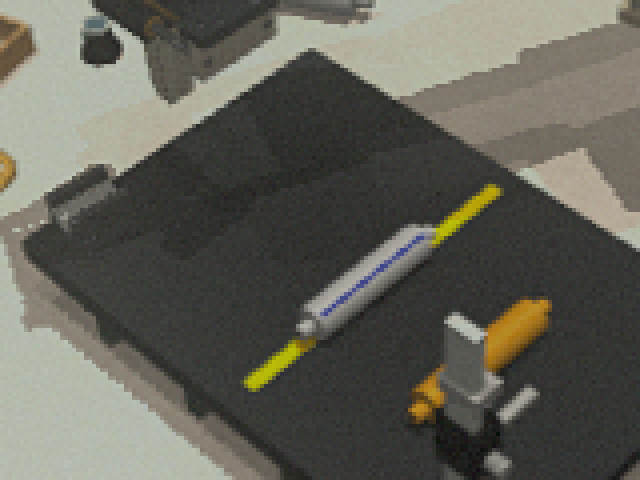

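The arbor now lies centred on the tape. In the top crop it covers the line from (380,190) to (358,375), and the stripe has gone just over one turn. I'll check it's still, then hand in.

```bash
python3 m3.py 270,295,155,208 212,252,170,208; python3 -c "
from h import *
s=robot.read_state();print(s['t'],s['force']);print(robot.close_job())"
```

```text
top perp 0.0017 along 0.015 rel ang 0.07 LW 0.134 0.0262
scene perp 0.0004 along 0.0122 rel ang 0.42 LW 0.1362 0.0313
22.8833 [-0.00746787 -0.00651084 -0.07260869]
the job is handed in; nothing more can be done
None
```

I rolled the smaller steel arbor about 95 mm across the plate onto the tape line and handed the job in at about 23 s. I used short fingertip strokes on its top, mostly at about 5–8 N and once at 11 N. On the way its blue stripe made just over one full turn, which matches pure rolling without dragging.

- **Position:** the last camera fits put the axis 0.4 mm (scene) to 1.7 mm (top) from the middle of the tape. It lies within about 0.4° of the line's direction.
- **At rest:** repeated measurements agreed to within image noise. The hand was about 0.2 m away, touching nothing.
- **Other things:** the brass arbor looked unmoved in the last top and scene pictures, and the V-block in the scene picture. The arm never went near the rest of the bench; I did not re-measure any of these.
- **Disagreement:** the network's rough pinpoints put the arbor's axis about 6 mm off the line, on opposite sides in the two views (−5.5 and +6.4 mm). I relied on the outline fits, which agree with the pictures.

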